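# Clamp the ring mandrel in its bench cradle with the U-bolt

## Robot

A 6-joint arm with a two-finger parallel gripper is mounted at the origin on the work surface. World frame = base frame: x ahead of the robot, y to its left, z up, the work surface at z = 0. Lengths are in m, angles in rad, forces in N, time in s.
With the tool pointing down it reaches from about 0.375 to 0.9 m from the base axis. Payload 3.1 kg.
Tool frame: the origin (TCP) lies between the finger pads; the fingertips stand 22 mm ahead of it and the grasp point (between the pads) lies 3 mm ahead of it; z points along the fingers, y is the line along which they close (so a half turn about z gives the same grasp; the last joint's range is limited). The gripper opens to 87 mm and grips with 3 to 60 N. Pads are 19 mm wide; open, the fingers measure 117 mm over their backs; the gripper's body (75 mm by 190 mm) begins 51 mm behind the grasp point.
Start: joints at [0.996, 0.527, 1.433, -0, 1.181, -0.178], TCP at [0.242, 0.576, 0.245] pointing down, gripper open.
Joint ranges: [-3.08, 3.08], [-0.75, 2.2], [0.22, 2.44], [-1.43, 4.57], [0, 2.65], [-2.85, 2.85]. Speed limits (rad/s): [2.79, 2.79, 3.14, 3.14, 3.14, 3.14].

## Interface

Orientations are given as a unit quaternion [x, y, z, w].
In Python, from rig import get_obs, camera, get_calibration, hand_in, cut_out gives the robot as it stands.
- The arm moves only by the shell command python3 -m inch 'ROWS' [OPENING] [FORCE]. ROWS is JSON, one flat list of numbers, 6 for each row, row after row: the shift along the tool's x, y, z scaled (see below), then the turn, a rotation vector about the tool's x, y, z scaled (see below). A call has 1 to 20 rows; each row is the pose to reach, as a shift and turn from the pose commanded when the call began, along the tool's axes at that moment; what a row does not reach only later rows make up. The controller multiplies each number of a shift by 0.08 m and each number of a turn by 90 degrees. A row lasts 1/12 s, in which the tool goes at most 41.7 mm and 7.16 degrees, less where a joint would pass 70% of its speed; a pose out of reach is approached as far as the arm can. A call with a number of a shift or a turn outside -1 to 1 is refused whole. A call with a gripper value outside its range is refused whole. OPENING is the finger opening in mm, from 0 to 87, set as the call begins (- or left out, the last holds). The fingers move at their own pace and stop on an object; FORCE is the grip in N (left out, the last holds). Time passes only in rows, so rows that repeat a pose let the fingers close. It gives the time, the measured TCP pose, the force, the opening and the grip force at its end, in the units of the state.
- get_obs(): the state, without advancing time (a new reading comes with each control period).
- camera(name): name is "scene" or "top"; returns the picture (384x512x3 uint8, red, green, blue); there is no depth.
- get_calibration(name): a dict with "vertical_fov" (degrees; the focal length in pixels is half the picture's height over the tangent of half this angle, whatever the lens; pixels are square), "cx", "cy" (the principal point, pixels), "T" (4x4, takes a point from camera to world coordinates). Camera axes: x right, y down, z forward; pixel columns grow to the right and rows downward; lengths in m; the calibration is good to about 2 mm. A picture is of the moment at which its call begins. get_calibration takes no time and is no camera call.
- hand_in(): hands the job in; it is judged then, once.
Trained networks look in the newest picture that a camera, given by its name, has taken for a name from the list of things; names that differ only in an ending like _2 or _b are one class to them, and where a whole thing is asked for, a point or a joint stands for the part that bears it (a point fixed in the world has none). Each returns a list of dicts, best first, with "conf" (0 to 1); they miss things now and then, are a little off and sometimes report something else, mostly with a low value. They report only what shows in the picture. A call takes as long as a camera call. They do not tell look-alikes from the thing itself.
- cut_out(camera, thing): "region" (384x512 bool, what is visible of it) and "bbox" ([left, top, right, bottom] in pixels, round what is visible of it).
The state is a dict: "time": time; "q": joint angles; "joint_velocities": joint speeds; "joint_torque": joint torques, N m; "position": TCP position; "tool_rot": TCP orientation; "ft_force": force on the tool from outside, world axes, zero at the start; "moment": the same for the moment, N m; "grip_width": finger opening in m; "grip_force": force on a finger pad.
Only numpy, scipy, OpenCV 4.12 (cv2) and the standard library are available. Lean on these libraries where they do the work, as an engineer would, in place of code of your own. Each camera call takes 0.05 s, during which the arm holds its last target. There are 200 camera calls.

## Task

Set up the mandrel for forming rings: lower the round steel bar, without dropping it, into both V rests of the green cradle so that it sticks out about equally on both sides. Then take the yellow U-bolt out of the wooden block and put it over the bar between the rests, one leg on each side of the bar and through each hole of the plate, pushed fully home until its bend sits on the bar, ready for the wing nuts. Mind that the bar rolls, and leave everything else on the bench where it is.

Things in the scene. Friction and masses are not known exactly. Their poses are not given: they have to be found in the camera images.
- mandrel: the round mandrel: a smooth solid bright steel bar, 20 mm in diameter, 240 mm long, about 0.6 kg, same both ways round, two thin dark rings near each end. It lies loose on the bench and rolls at a touch. Origin at its middle, on its axis (10 mm above the bench as it lies); its own y axis runs along the bar; its x and z axes turn as it rolls.
- cradle: green steel bracket screwed to the bench, like an upturned channel, 100 mm (x) by 110 mm (y) on top, 148 mm (x) over the foot flanges. Origin on the bench under its middle, z up; the mandrel goes along its y axis. Top plate 8 mm thick, upper face 50 mm above the bench, hollow below. On it stand two V rests; midway between them it has two through holes for the U-bolt's legs.
- v_a (a point): one V rest: the point on the mandrel's axis when the mandrel lies in it, 76 mm above the bench, at x = 0, y = +40 mm of the cradle. The V is 14 mm thick (y), 52 mm wide (x) outside, 90 degrees, 31 mm wide at its mouth 78 mm above the bench. 66 mm clear between the two Vs.
- v_b (a point): the same for the other V rest, at x = 0, y = -40 mm of the cradle.
- hole_a (a point): centre of the mouth of one leg hole, in the plate's upper face 50 mm above the bench, at x = +16 mm, y = 0 of the cradle. Hole 11 mm in diameter, countersunk, right through.
- hole_b (a point): the same for the other leg hole, at x = -16 mm, y = 0 of the cradle.
- ubolt: the U-bolt: yellow steel bar 8 mm thick, a half circle with two parallel legs 32 mm apart at centres (24 mm inside, 40 mm outside), 72 mm tall, 60 g, same both ways round. Stands bend up in the block. Origin at the half circle's centre; x from leg to leg, z up: top of bend at z = +20 mm, its inner side +12, leg ends -52. Fully home its origin is 74 mm above the bench, legs 20 mm out below the plate.
- leg_a (a point): lower end, slightly pointed, of one leg of the U-bolt (x = +16 mm, z = -52 mm of the U-bolt).
- leg_b (a point): the same for the other leg (x = -16 mm, z = -52 mm of the U-bolt).
- block: dark hardwood tool block, fixed, 90 mm (x) by 110 mm (y), 45 mm tall; origin on the bench under its middle. The U-bolt stands at its x = 0, y = -20 mm, x axes alike, legs 28 mm deep in two loose 10.5 mm holes, 44 mm showing, its origin 69 mm above the bench. Three fixed punches, 8 mm thick, stand up to 40 mm above the block at y = +38 mm, x = -28, 0 and +28 mm.
- hammer: small chasing hammer, 220 mm long, lying on the bench. Origin on the bench under it; not to be moved.
- jar: glass jar with a blue cap, 64 mm wide, 85 mm tall. Origin on the bench under it; not to be moved.
- tin: bare metal tin, 72 mm wide, 90 mm tall. Origin on the bench under it; not to be moved.
- nut_dish: white ceramic dish, 76 mm wide, 22 mm tall, holding two yellow wing nuts. Origin on the bench under it; not to be moved.
- pliers: flat-nose pliers with red grips, 140 mm long, lying flat. Origin on the bench under it; not to be moved.
- tweezers: dark steel tweezers, 140 mm long, lying flat. Origin on the bench under it; not to be moved.
- flux_pot: white ceramic cup, 68 mm wide, 55 mm tall. Origin on the bench under it; not to be moved.
Things that resemble listed ones, but are neither listed nor needed, are in the scene too. What is shaped like the mandrel but red is not meant. There is more than one size of the cradle; the job needs the larger.

How it is judged:
On the way, in this order (a step that is already met when the one before it is completed fails the run):
1. the mandrel lies in both V rests of the cradle, centred, let go (x of mandrel in the frame of cradle between -0.003 and 0.003 m and z of mandrel in the frame of cradle between 0.073 and 0.079 m and y of mandrel in the frame of cradle between -0.02 and 0.02 m and angle between the y axis of mandrel and the y axis of cradle, either way round below 0.04 rad and contact force between the fingers and mandrel below 0.1 N), for 0.2 s.
2. the U-bolt straddles the mandrel with both legs through the two holes of the plate (x of mandrel in the frame of cradle between -0.003 and 0.003 m and z of mandrel in the frame of cradle between 0.073 and 0.079 m and y of mandrel in the frame of cradle between -0.02 and 0.02 m and angle between the y axis of mandrel and the y axis of cradle, either way round below 0.04 rad and x of ubolt in the frame of cradle between -0.004 and 0.004 m and y of ubolt in the frame of cradle between -0.004 and 0.004 m and z of each of leg_a, leg_b in the frame of cradle below 0.042 m), for 0.1 s.
At the end, for the whole second after the job is handed in: Mandrel in both V rests: axis within 3 mm of its seat and 0.04 rad of the cradle's line, middle within 20 mm of the cradle's. U-bolt over it, a leg through each hole, centred within 4 mm, upright within 0.1 rad, its bend within 3 mm of sitting on the bar. Both at rest (x of mandrel in the frame of cradle between -0.003 and 0.003 m and z of mandrel in the frame of cradle between 0.073 and 0.079 m and y of mandrel in the frame of cradle between -0.02 and 0.02 m and angle between the y axis of mandrel and the y axis of cradle, either way round below 0.04 rad and x of ubolt in the frame of cradle between -0.004 and 0.004 m and y of ubolt in the frame of cradle between -0.004 and 0.004 m and z of ubolt in the frame of cradle between 0.07 and 0.077 m and angle between the z axis of ubolt and the z axis of cradle, either way round below 0.1 rad and angle between the x axis of ubolt and the x axis of cradle, either way round below 0.12 rad and linear speed of each of mandrel, ubolt below 0.02 m/s and angular speed of each of mandrel, ubolt below 0.3 rad/s); the robot touches nothing.
It fails at once if the mandrel is dropped into the cradle (strikes it faster than 0.5 m/s) (contact force between mandrel and cradle above 0.5 N and linear speed of mandrel above 0.5 m/s).
It fails at once if another thing on the bench is disturbed (moved more than 30 mm) (distance of any of hammer, jar, tin, nut_dish, pliers, tweezers, flux_pot from where it was at the start of the episode above 0.03 m).
It also fails if it takes over 61 s, if anything falls off the work surface, if the arm or the gripper's body presses on something with over 40 N, if the wrist force passes 120 N, or if a joint passes its speed limit or range.

## Working session

There is one attempt and no reset: what is moved stays moved. The work goes in short steps, Python scripts to look and compute and a shell command to move; the robot and the scene stay as the last step left them, time stands still between calls to the robot, and variables do not carry over. Pictures are saved under pics/ and viewed, at most 10 in all, crops included, and the job is handed in when it is done.

```bash
ls; mkdir -p pics
cat > h.py <<'E'
import numpy as np, cv2
from rig import *
def cal(n):
    c=get_calibration(n); f=192/np.tan(np.radians(c["vertical_fov"])/2); return f,c["cx"],c["cy"],np.array(c["T"])
def ray(n,uv,z):
    f,cx,cy,T=cal(n); uv=np.atleast_2d(uv).astype(float)
    d=np.c_[(uv[:,0]-cx)/f,(uv[:,1]-cy)/f,np.ones(len(uv))]@T[:3,:3].T; o=T[:3,3]
    return o+d*((z-o[2])/d[:,2])[:,None]
def proj(n,P):
    f,cx,cy,T=cal(n); p=(np.atleast_2d(P)-T[:3,3])@T[:3,:3]
    return np.c_[f*p[:,0]/p[:,2]+cx,f*p[:,1]/p[:,2]+cy]
def save(n,im): cv2.imwrite("pics/"+n+".png",cv2.cvtColor(im,cv2.COLOR_RGB2BGR))
E
python3 - <<'E'
from h import *
for n in("top","scene"):
    im=camera(n); save(n+"0",im); np.save(n+"0.npy",im)
    print(n,cal(n)[0],np.round(cal(n)[3],3).tolist(),get_calibration(n))
    for t in("mandrel","cradle","ubolt","block"):
        print(n,t,[(round(r["conf"],2),np.round(r["bbox"]).tolist()) for r in cut_out(n,t)])
o=get_obs();print(o)
E
```

```text
pics
top 360.7864386040029 [[0.002, -0.995, 0.102, 0.365], [-1.0, -0.001, 0.017, -0.012], [-0.017, -0.102, -0.995, 1.182], [0.0, 0.0, 0.0, 1.0]] {'vertical_fov': 56.041206641272026, 'cx': 260.231924102502, 'cy': 193.42479835608265, 'T': array([[ 2.42423325e-03, -9.94736611e-01,  1.02436307e-01,
         3.64798400e-01],
       [-9.99852575e-01, -6.69852043e-04,  1.71574861e-02,
        -1.20555698e-02],
       [-1.69985625e-02, -1.02462799e-01, -9.94591586e-01,
         1.18189629e+00],
       [ 0.00000000e+00,  0.00000000e+00,  0.00000000e+00,
         1.00000000e+00]])}
top mandrel [(0.83, [148.0, 171.0, 213.0, 213.0]), (0.83, [120.0, 252.0, 195.0, 275.0])]
top cradle [(0.9, [357.0, 258.0, 397.0, 299.0]), (0.79, [245.0, 143.0, 288.0, 193.0])]
top ubolt [(0.41, [358.0, 189.0, 366.0, 202.0])]
top block [(0.69, [329.0, 177.0, 372.0, 216.0])]
scene 431.25896788227215 [[0.547, 0.605, -0.578, 1.246], [0.837, -0.407, 0.367, -0.498], [-0.013, -0.684, -0.729, 1.018], [0.0, 0.0, 0.0, 1.0]] {'vertical_fov': 47.99803449809509, 'cx': 264.19848893385404, 'cy': 195.36097910012302, 'T': array([[ 0
[... 485 characters left out ...]
time': 0.5, 'q': array([ 9.95489565e-01,  5.27527038e-01,  1.43276180e+00, -6.91856653e-06,
        1.18139103e+00, -1.78479622e-01]), 'joint_velocities': array([ 0.00027422, -0.00175394,  0.00061383, -0.00043308,  0.00072488,
       -0.00111895]), 'joint_torque': array([-8.78911960e-04, -4.39600933e+01, -1.76789850e+01,  6.33218419e-02,
        5.15474228e-02, -4.55015072e-05]), 'position': array([0.24149175, 0.57640214, 0.24451205]), 'tool_rot': array([ 1.97112986e-01,  9.80380777e-01, -4.17262099e-05, -1.30740294e-05]), 'ft_force': array([ 0.3952468 , -1.16390835, -0.51310946]), 'moment': array([ 0.01392637, -0.0129565 , -0.00923924]), 'grip_force': 0.0, 'grip_width': 0.08685364245746173}
```

Run:
```python
from h import *
im=np.load("top0.npy")[100:320,90:430]; save("topc",cv2.resize(im,(800,518),interpolation=cv2.INTER_CUBIC))
im=np.load("scene0.npy")[90:290,90:370]; save("scenec",cv2.resize(im,(800,571),interpolation=cv2.INTER_CUBIC))
```

```text
(no output)
```

View pics/topc.png

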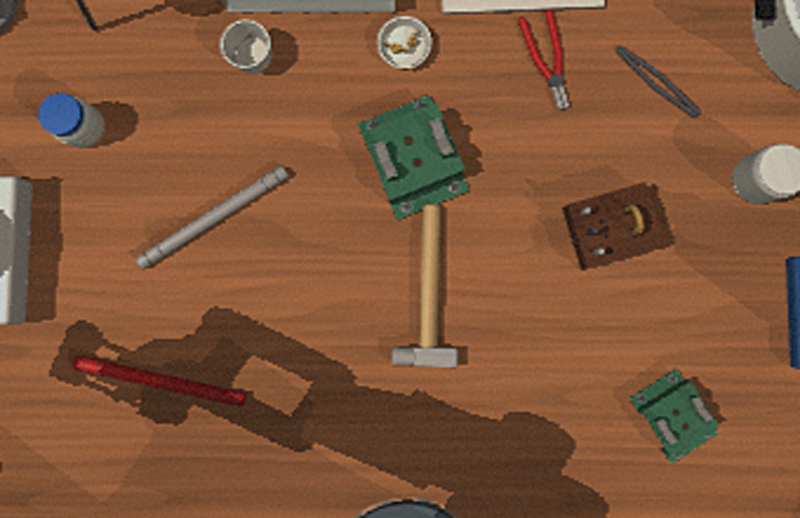

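View pics/scenec.png

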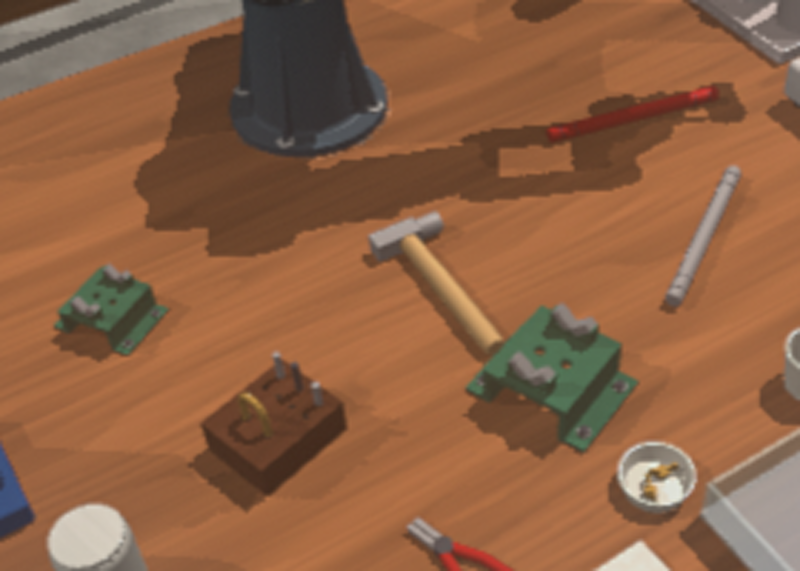

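The pictures show these candidates (top, full-frame pixels). For the mandrel there is steel at (181,192) and a red look-alike at (157,263). For the cradle there is a large one at (266,167) and a small one at (377,278). The U-bolt is at (361,193) in the block, and the other yellow things are the nuts in the dish at (262,118). I choose the steel bar, the larger cradle and the bolt in the block.

```bash
cat >> h.py <<'E'
from scipy.optimize import minimize
from scipy.spatial.transform import Rotation as R
def box(x0,x1,y0,y1,z0,z1): return np.array([[x,y,z] for x in(x0,x1) for y in(y0,y1) for z in(z0,z1)])
CR=[box(-.05,.05,-.055,.055,.042,.05),box(-.074,-.05,-.055,.055,0,.006),box(.05,.074,-.055,.055,0,.006),
    box(-.05,-.044,-.055,.055,0,.05),box(.044,.05,-.055,.055,0,.05)]+[box(a,b,y-.007,y+.007,.05,.078) for y in(-.04,.04) for a,b in((-.026,-.0155),(.0155,.026))]+[box(-.026,.026,y-.007,y+.007,.05,.062) for y in(-.04,.04)]
BL=[box(-.045,.045,-.055,.055,0,.045)]
t=np.linspace(0,2*np.pi,24)
def bar(r,h): return [np.array([[r*np.cos(a),y,z0+r*np.sin(a)] for a in t for y in(-h,h)]) for z0 in(0,)]
MA=bar(.01,.12)
def ring():
    a=np.linspace(0,np.pi,13); c=np.r_[[[.016,0,-.024]],np.c_[.016*np.cos(a),0*a,.016*np.sin(a)],[[-.016,0,-.024]]]
    s=np.array([[np.cos(u)*np.cos(v),np.sin(u)*np.cos(v),np.sin(v)] for u in t[::2] for v in(-1.2,-.5,0,.5,1.2)])*.004
    return [np.r_[p+s,q+s] for p,q in zip(c[:-1],c[1:])]
UB=ring()
def render(n,parts,p,z,S=8):
    x,y,w=p; M=np.zeros((384*2,512*2),np.uint8); r=R.from_euler("z",w)
    for P in parts:
        q=(proj(n,r.apply(P)+[x,y,z])+.5)*2-.5
        cv2.fillConvexPoly(M,np.round(cv2.convexHull(q.astype(np.float32))*256).astype(np.int32),255,cv2.LINE_AA,8)
    return cv2.resize(M,(512,384),interpolation=cv2.INTER_AREA)/255.
def fit(parts,p0,z,regs):
    def c(p):
        return sum(np.abs(render(n,parts,p,z)-m).sum()/m.sum() for n,m in regs.items())
    b=None
    for d in(0,.05,-.05):
        s=minimize(c,p0,method="Nelder-Mead",options=dict(initial_simplex=np.array(p0)+[0,0,d]+np.array([[0,0,0],[.01,0,0],[0,.01,0],[0,0,.06]]),xatol=1e-5,fatol=1e-5))
        if b is None or s.fun<b.fun:b=s
    return b.x,b.fun
def near(n,thing,uv,mx=30):
    b=[(np.hypot(*(np.array(r["bbox"]).reshape(2,2).mean(0)-uv)),i,r) for i,r in enumerate(cut_out(n,thing))]
    return min(b)[2]["region"].astype(float) if b and min(b)[0]<mx else None
E
python3 - <<'E'
from h import *
ca=camera("top");cs=camera("scene")
g={}
for nm,th,parts,z,p0 in(("cradle","cradle",CR,0,None),("block","block",BL,0,None),("mandrel","mandrel",MA,.01,None)):
    uv={"cradle":(266,167),"block":(351,196),"mandrel":(181,192)}[nm]; w={"cradle":.38,"block":.28,"mandrel":.555}[nm]
    P=ray("top",uv,.02)[0]; regs={}
    for n in("top","scene"):
        m=near(n,th,proj(n,P)[0])
        if m is not None: regs[n]=m
    for k in [list(regs)]+[[n] for n in regs]:
        p,f=fit(parts,[P[0],P[1],w],z,{n:regs[n] for n in k}); print(nm,k,np.round(p,4),round(f,3))
ims={"top":ca,"scene":cs}; regs={}
P=np.r_[ray("top",(361,194),.07)[0][:2],.069]
for n in ims:
    h=cv2.cvtColor(ims[n],cv2.COLOR_RGB2HSV); m=((h[...,0]>17)&(h[...,0]<36)&(h[...,1]>110)&(h[...,2]>90)).astype(float)
    u,v=proj(n,P)[0].astype(int); k=np.zeros_like(m);k[v-14:v+15,u-14:u+15]=1; regs[n]=m*k; print(n,u,v,regs[n].sum())
for k in (["top","scene"],["top"],["scene"]):
    p,f=fit(UB,[P[0],P[1],.28],.069,{n:regs[n] for n in k}); print("ub",k,np.round(p,4),round(f,3))
a=cv2.resize(ca[140:235,140:400],(780,285),interpolation=cv2.INTER_CUBIC);save("close",a)
E
```

```text
Traceback (most recent call last):
  File "h.py", line 38, in fit
    s=minimize(c,p0,method="Nelder-Mead",options=dict(initial_simplex=np.array(p0)+[0,0,d]+np.array([[0,0,0],[.01,0,0],[0,.01,0],[0,0,.06]]),xatol=1e-5,fatol=1e-5))
  File "h.py", line 35, in c
    return sum(np.abs(render(n,parts,p,z)-m).sum()/m.sum() for n,m in regs.items())
  File "h.py", line 35, in <genexpr>
    return sum(np.abs(render(n,parts,p,z)-m).sum()/m.sum() for n,m in regs.items())
                      ~~~~~~^^^^^^^^^^^^^
  File "h.py", line 30, in render
    q=(proj(n,r.apply(P)+[x,y,z])+.5)*2-.5
       ~~~~^^^^^^^^^^^^^^^^^^^^^^
  File "h.py", line 10, in proj
    f,cx,cy,T=cal(n); p=(np.atleast_2d(P)-T[:3,3])@T[:3,:3]
              ~~~^^^
  File "h.py", line 4, in cal
    c=get_calibration(n); f=192/np.tan(np.radians(c["vertical_fov"])/2); return f,c["cx"],c["cy"],np.array(c["T"])
ValueError: time passes only in moves, steps and waits
```

```bash
sed -i 's/^def cal(n):/import functools\n@functools.cache\ndef cal(n):/' h.py
cat > m.py <<'E'
from h import *
ca=camera("top");cs=camera("scene")
for nm,th,parts,z,p0 in(("cradle","cradle",CR,0,None),("block","block",BL,0,None),("mandrel","mandrel",MA,.01,None)):
    uv={"cradle":(266,167),"block":(351,196),"mandrel":(181,192)}[nm]; w={"cradle":.38,"block":.28,"mandrel":.555}[nm]
    P=ray("top",uv,.02)[0]; regs={}
    for n in("top","scene"):
        m=near(n,th,proj(n,P)[0])
        if m is not None: regs[n]=m
    for k in [list(regs)]+[[n] for n in regs]:
        p,f=fit(parts,[P[0],P[1],w],z,{n:regs[n] for n in k}); print(nm,k,np.round(p,4),round(f,3))
ims={"top":ca,"scene":cs}; regs={}
P=np.r_[ray("top",(361,194),.07)[0][:2],.069]
for n in ims:
    h=cv2.cvtColor(ims[n],cv2.COLOR_RGB2HSV); m=((h[...,0]>17)&(h[...,0]<36)&(h[...,1]>110)&(h[...,2]>90)).astype(float)
    u,v=proj(n,P)[0].astype(int); k=np.zeros_like(m);k[v-14:v+15,u-14:u+15]=1; regs[n]=m*k; print(n,u,v,regs[n].sum())
for k in (["top","scene"],["top"],["scene"]):
    p,f=fit(UB,[P[0],P[1],.28],.069,{n:regs[n] for n in k}); print("ub",k,np.round(p,4),round(f,3))
a=cv2.resize(ca[140:235,140:400],(780,285),interpolation=cv2.INTER_CUBIC);save("close",a)
E
python3 m.py
```

```text
cradle ['top', 'scene'] [ 0.5749 -0.0082  0.3946] 0.1
cradle ['top'] [ 0.5745 -0.0092  0.3978] 0.044
cradle ['scene'] [ 0.575  -0.0074  0.3965] 0.049
block ['top', 'scene'] [ 0.4762 -0.2808  0.2786] 0.217
block ['top'] [ 0.4769 -0.2818  0.278 ] 0.09
block ['scene'] [ 0.475  -0.2795  0.2841] 0.109
mandrel ['top', 'scene'] [0.4905 0.2705 0.5789] 0.289
mandrel ['top'] [0.4906 0.2706 0.5804] 0.101
mandrel ['scene'] [0.4882 0.2736 0.5743] 0.181
top 360 194 31.0
scene 176 232 16.0
ub ['top', 'scene'] [ 0.4807 -0.2989 -0.1067] 5.212
ub ['top'] [ 0.4832 -0.3002  0.32  ] 0.934
ub ['scene'] [ 0.4682 -0.2941 -0.2259] 3.709
```

View pics/close.png

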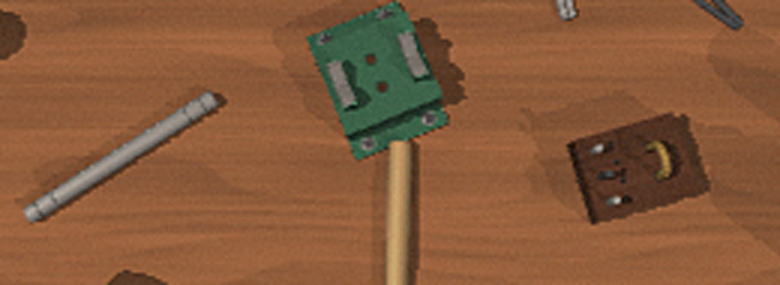

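Close crop: the steel bar spans (30,213) to (212,100), the larger cradle is at (380,80) with two grey Vs, and the yellow bolt is at (665,160) in the block. The choice is confirmed and both cameras agree within about 2 mm.

```bash
cat > plan.py <<'E'
import sys
from h import *
def plan(x,y,z,w):
    "target TCP, closing-axis angle w (world, mod pi); prints calls"
    o=get_obs(); p=np.array(o["position"]); r=R.from_quat(o["tool_rot"]); Y=r.apply([0,1,0])
    print("t",round(o["time"],2),"p",np.round(p,4),"close",round(np.arctan2(Y[1],Y[0]),4),"tz",np.round(r.apply([0,0,1]),3),"f",np.round(o["ft_force"],1),"w",round(o["grip_width"],4))
    d=(w-np.arctan2(Y[1],Y[0])+np.pi/2)%np.pi-np.pi/2
    rt=R.from_euler("z",d)*R.from_quat([Y[0],Y[1],0,0])*R.from_euler("z",0)
    b=np.arctan2(Y[1],Y[0])+d; X=np.array([np.sin(b),-np.cos(b),0]); Yn=np.array([np.cos(b),np.sin(b),0]); G=np.c_[X,Yn,[0,0,-1]]
    # choose the equivalent that is near
    t=(r.inv()*R.from_matrix(G)).as_rotvec()/(np.pi/2)
    s=r.inv().apply(np.array([x,y,z])-p)/.08; k=int(np.ceil(np.abs(s).max())) or 1
    print("turn",np.round(t,3),"shift old axes",np.round(s,3)); print("new axes shift",np.round(G.T@(np.array([x,y,z])-p)/.08,3))
    print("q",np.round(o["q"],2))
if __name__=="__main__": plan(*map(float,sys.argv[1:5]))
E
python3 plan.py .4905 .2705 .13 .579
```

```text
t 1.1 p [0.2415 0.5764 0.2446] close 1.174 tz [ 0.  0. -1.] f [0.3 0.2 0.4] w 0.0868Traceback (most recent call last):
  File "plan.py", line 15, in <module>
    if __name__=="__main__": plan(*map(float,sys.argv[1:5]))
                             ~~~~^^^^^^^^^^^^^^^^^^^^^^^^^^^
  File "plan.py", line 11, in plan
    t=(r.inv()*R.from_matrix(G)).as_rotvec()/(np.pi/2)
               ~~~~~~~~~~~~~^^^
  File "scipy/spatial/transform/_rotation.pyx", line 1143, in scipy.spatial.transform._rotation.Rotation.from_matrix
ValueError: Non-positive determinant (left-handed or null coordinate frame) in rotation matrix 0: [[ 0.5471872   0.83701026  0.        ]
 [-0.83701026  0.5471872   0.        ]
 [ 0.          0.         -1.        ]].
```

```bash
sed -i '/^    rt=/d; s/X=np.array(\[np.sin(b),-np.cos(b),0\])/X=np.array([-np.sin(b),np.cos(b),0])/' plan.py; python3 plan.py .4905 .2705 .13 .579
```

```text
t 1.1 p [0.2415 0.5764 0.2446] close 1.174 tz [ 0.  0. -1.] f [0.3 0.2 0.4] w 0.0868
turn [0.    0.    0.379] shift old axes [-4.348 -2.324  1.432]
new axes shift [-4.904  0.513  1.432]
q [ 1.    0.53  1.43 -0.    1.18 -0.18]
```

```bash
python3 -m inch '[-0.45,-0.23,0.14,0,0,0, -0.87,-0.465,0.28,0,0,0, -0.87,-0.465,0.28,0,0,0]' 60 && python3 -m inch '[-0.45,-0.23,0.14,0,0,0, -0.87,-0.465,0.28,0,0,0, -0.87,-0.465,0.28,0,0,0]' && python3 -m inch '[-0.45,-0.23,0.14,0,0,0, -0.87,-0.465,0.28,0,0,0, -0.87,-0.465,0.28,0,0,0]' && python3 -m inch '[-0.45,-0.23,0.14,0,0,0, -0.87,-0.465,0.28,0,0,0, -0.87,-0.465,0.28,0,0,0]' && python3 -m inch '[-0.45,-0.23,0.14,0,0,0.08, -0.87,-0.465,0.28,0,0,0.16, -0.87,-0.465,0.28,0,0,0.24,-0.87,-0.465,0.28,0,0,0.32,-0.87,-0.465,0.28,0,0,0.379,-0.87,-0.465,0.28,0,0,0.379]'; python3 plan.py .4905 .2705 .024 .579
```

```text
time: 1.35
position: [0.2935, 0.5098, 0.2199]
tool_rot: [0.199, 0.98, -0.004, -0.0]
ft_force: [-0.9, 0.5, 0.1]
grip_width: 0.0741
grip_force: 0.0
time: 1.6
position: [0.3437, 0.4491, 0.1979]
tool_rot: [0.199, 0.98, -0.003, -0.0]
ft_force: [-0.3, 0.3, -0.6]
grip_width: 0.0609
grip_force: 0.0
time: 1.85
position: [0.3939, 0.3886, 0.1758]
tool_rot: [0.2, 0.98, -0.002, -0.0]
ft_force: [-1.4, 0.8, 0.3]
grip_width: 0.0602
grip_force: 0.0
time: 2.1
position: [0.4443, 0.3279, 0.1536]
tool_rot: [0.2, 0.98, -0.001, 0.0]
ft_force: [-0.2, 0.9, 0.8]
grip_width: 0.0598
grip_force: 0.0
time: 2.6
position: [0.4907, 0.271, 0.1327]
tool_rot: [0.477, 0.879, 0.0, -0.0]
ft_force: [0.5, -0.4, 0.1]
grip_width: 0.0596
grip_force: 0.0
t 2.6 p [0.4907 0.271  0.1327] close 0.5761 tz [-0.  0. -1.] f [ 0.5 -0.4  0.1] w 0.0596
turn [ 0.    -0.    -0.002] shift old axes [-0.005 -0.005  1.359]
new axes shift [-0.004 -0.005  1.359]
q [ 0.31  0.6   1.7   0.    0.85 -0.27]
```

```bash
python3 -m inch '[0,0,0.4,0,0,0, 0,0,0.8,0,0,0, 0,0,0.8,0,0,0, 0,0,0.8,0,0,0]' 45 && python3 -m inch '[0,0,0.2,0,0,0, 0,0,0.4,0,0,0, 0,0,0.55,0,0,0, 0,0,0.55,0,0,0, 0,0,0.55,0,0,0]' && python3 -m inch '[0,0,0,0,0,0, 0,0,0,0,0,0, 0,0,0,0,0,0, 0,0,0,0,0,0, 0,0,0,0,0,0, 0,0,0,0,0,0, 0,0,0,0,0,0, 0,0,0,0,0,0, 0,0,0,0,0,0, 0,0,0,0,0,0]' 8 35; python3 plan.py .4905 .2705 .024 .579
python3 - <<'E'
from h import *
im=camera("top"); save("grip",cv2.resize(im[150:240,100:260],(640,360),interpolation=cv2.INTER_CUBIC))
E
```

```text
time: 2.93
position: [0.4891, 0.2707, 0.0675]
tool_rot: [0.475, 0.88, -0.002, -0.002]
ft_force: [-0.3, -0.1, 0.6]
grip_width: 0.0465
grip_force: 0.0
time: 3.35
position: [0.4909, 0.2707, 0.0253]
tool_rot: [0.476, 0.88, 0.0, 0.0]
ft_force: [0.0, -1.3, 0.7]
grip_width: 0.045
grip_force: 0.0
time: 4.18
position: [0.4906, 0.2704, 0.025]
tool_rot: [0.476, 0.879, 0.0, 0.0]
ft_force: [-1.1, -0.3, 5.2]
grip_width: 0.0193
grip_force: 35.0
t 4.18 p [0.4906 0.2704 0.025 ] close 0.5788 tz [ 0. -0. -1.] f [-1.1 -0.3  5.2] w 0.0193
turn [ 0.  0. -0.] shift old axes [ 0.002 -0.     0.012]
new axes shift [ 0.002 -0.     0.012]
q [ 0.3   0.78  1.74 -0.    0.62 -0.27]
```

View pics/grip.png

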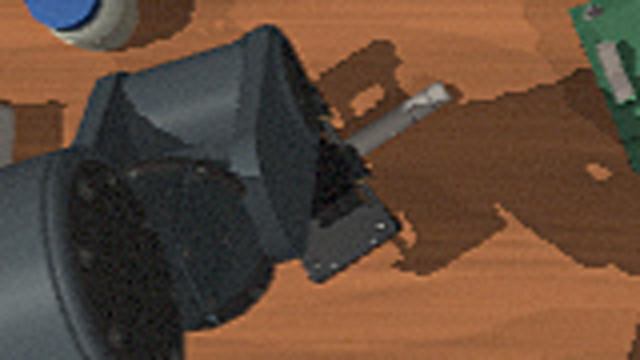

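```bash
python3 -m inch '[0,0,-0.2,0,0,0, 0,0,-0.5,0,0,0, 0,0,-0.85,0,0,0, 0,0,-1,0,0,0, 0,0,-1,0,0,0]' && python3 -m inch '[0,0,-0.3,0,0,0, 0,0,-0.7,0,0,0, 0,0,-0.7,0,0,0,0,0,-0.7,0,0,0]'; python3 plan.py .575 -.008 .16 .396
```

```text
time: 4.65
position: [0.4918, 0.2709, 0.1063]
tool_rot: [0.476, 0.879, 0.002, 0.001]
ft_force: [0.8, 0.9, -6.1]
grip_width: 0.019
grip_force: 35.0
time: 4.98
position: [0.491, 0.2705, 0.1601]
tool_rot: [0.476, 0.879, 0.001, 0.001]
ft_force: [-0.2, -0.4, -7.2]
grip_width: 0.019
grip_force: 35.0
t 4.98 p [0.491  0.2705 0.1601] close 0.5787 tz [ 0.001  0.    -1.   ] f [-0.2 -0.4 -7.2] w 0.019
turn [0.001 0.    0.116] shift old axes [-3.489e+00 -1.024e+00  2.000e-03]
new axes shift [-3.617e+00 -3.740e-01  2.000e-03]
q [ 0.3   0.55  1.68 -0.    0.91 -0.27]
```

```bash
python3 -m inch '[-0.25,-0.075,0,0,0,0, -0.55,-0.16,0,0,0,0, -0.87,-0.256,0,0,0,0]' && python3 -m inch '[-0.3,-0.09,0,0,0,0, -0.6,-0.18,0,0,0,0, -0.87,-0.256,0,0,0,0]' && python3 -m inch '[-0.3,-0.09,0,0,0,0, -0.6,-0.18,0,0,0,0, -0.87,-0.256,0,0,0,0]' && python3 -m inch '[-0.3,-0.09,0,0,0,0.04, -0.6,-0.18,0,0,0,0.08, -0.8,-0.24,0,0,0,0.116, -0.879,-0.256,0,0,0,0.116, -0.879,-0.256,0,0,0,0.116, -0.879,-0.256,0,0,0,0.116]'; python3 plan.py .575 -.008 .16 .396
python3 - <<'E'
from h import *
im=camera("top"); sc=camera("scene")
a=cv2.resize(im[120:220,190:340],(600,400),interpolation=cv2.INTER_CUBIC)
save("over",a); save("over2",cv2.resize(sc[120:270,200:360],(640,600),interpolation=cv2.INTER_CUBIC))
E
```

```text
time: 5.23
position: [0.5093, 0.2005, 0.1574]
tool_rot: [0.475, 0.88, -0.002, -0.002]
ft_force: [0.6, 0.2, -7.0]
grip_width: 0.0192
grip_force: 35.0
time: 5.48
position: [0.5306, 0.1298, 0.1573]
tool_rot: [0.476, 0.879, -0.002, -0.003]
ft_force: [0.8, 0.4, -5.6]
grip_width: 0.0192
grip_force: 35.0
time: 5.73
position: [0.5516, 0.0606, 0.1572]
tool_rot: [0.476, 0.879, -0.001, -0.003]
ft_force: [-0.5, 0.5, -6.2]
grip_width: 0.0187
grip_force: 35.0
time: 6.23
position: [0.573, -0.0074, 0.1585]
tool_rot: [0.554, 0.833, -0.001, -0.002]
ft_force: [0.4, -0.2, -5.7]
grip_width: 0.0192
grip_force: 35.0
t 6.23 p [ 0.573  -0.0074  0.1585] close 0.3967 tz [-0.005  0.002 -1.   ] f [ 0.4 -0.2 -5.7] w 0.0192
turn [-0.002 -0.002  0.   ] shift old axes [-0.016  0.02  -0.019]
new axes shift [-0.016  0.02  -0.019]
q [-0.21  0.57  1.64  0.    0.93 -0.61]
```

View pics/over2.png

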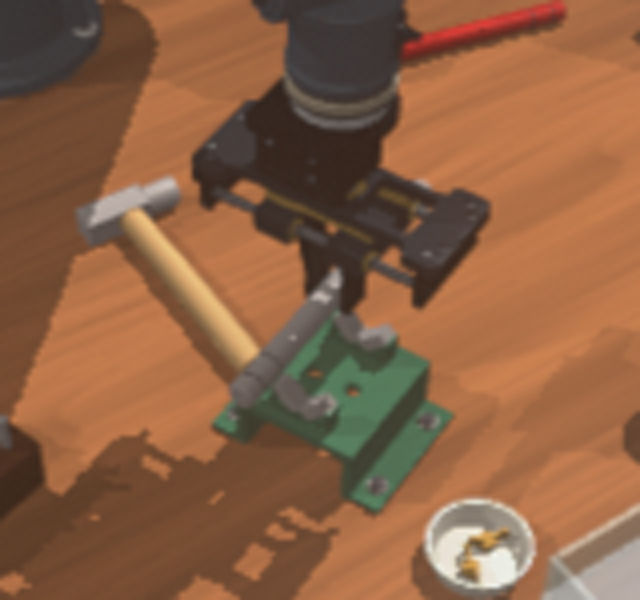

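The bar is held level over the larger cradle (bar from (240,390) to (335,285), Vs at (305,400) and (370,340)). I'll lower it to just above the Vs and check.

```bash
python3 -m inch '[0,0.02,0.2,0,0,0, 0,0.02,0.45,0,0,0, 0,0.02,0.65,0,0,0, 0,0.02,0.72,0,0,0, 0,0.02,0.72,0,0,0, 0,0.02,0.72,0,0,0]'; python3 plan.py .575 -.008 .091 .396
python3 - <<'E'
from h import *
im=camera("top"); sc=camera("scene")
for n in("top","scene"):
    m=near(n,"mandrel",proj(n,[.575,-.008,.085])[0],25); 
    if m is not None:
        p,f=fit(MA,[.575,-.008,.396],.086,{n:m}); print(n,m.sum(),np.round(p,4),round(f,3))
save("over3",cv2.resize(sc[150:270,210:340],(650,600),interpolation=cv2.INTER_CUBIC))
E
```

```text
time: 6.83
position: [0.5761, -0.0067, 0.1031]
tool_rot: [0.554, 0.833, 0.0, -0.0]
ft_force: [-0.0, -0.1, -5.8]
grip_width: 0.0191
grip_force: 35.0
t 6.83 p [ 0.5761 -0.0067  0.1031] close 0.3977 tz [-0.  0. -1.] f [-0.  -0.1 -5.8] w 0.0191
turn [-0.    -0.     0.001] shift old axes [-0.01  -0.018  0.151]
new axes shift [-0.01  -0.018  0.151]
q [-0.21  0.66  1.67  0.    0.81 -0.6 ]
scene 275.0 [ 0.573  -0.0033  0.4078] 0.977
```

View pics/over3.png

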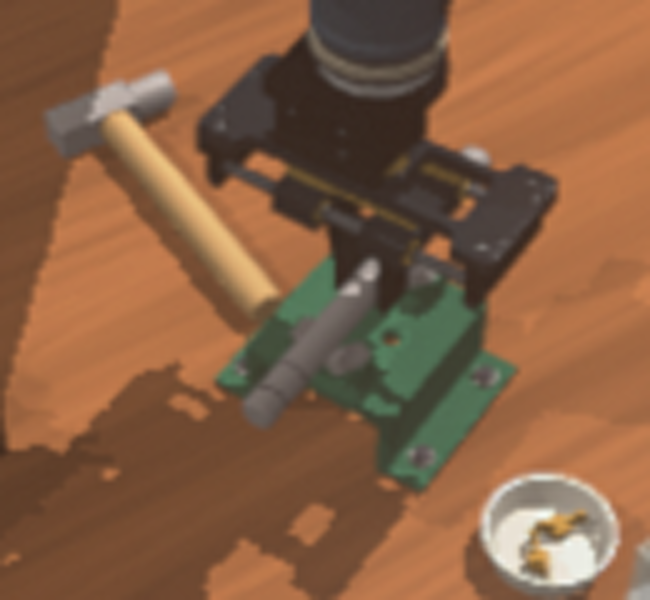

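```bash
python3 -m inch '[-0.01,-0.015,0.05,0,0,0, -0.01,-0.015,0.1,0,0,0, -0.01,-0.015,0.13,0,0,0, -0.01,-0.015,0.13,0,0,0]'; python3 -m inch '[0,0,0.02,0,0,0, 0,0,0.02,0,0,0]';python3 -m inch '[0,0,0.015,0,0,0, 0,0,0.015,0,0,0]'
```

```text
time: 7.37
position: [0.575, -0.0087, 0.0919]
tool_rot: [0.554, 0.832, -0.0, -0.0]
ft_force: [-0.5, 0.3, -6.8]
grip_width: 0.019
grip_force: 35.0
time: 7.53
position: [0.5757, -0.0087, 0.0911]
tool_rot: [0.554, 0.832, 0.0, 0.0]
ft_force: [0.8, 1.1, -4.9]
grip_width: 0.0191
grip_force: 35.0
time: 7.7
position: [0.5757, -0.0087, 0.0909]
tool_rot: [0.554, 0.832, 0.0, 0.0]
ft_force: [-1.6, 0.4, 3.0]
grip_width: 0.019
grip_force: 35.0
```

```bash
python3 -m inch '[0,0,0,0,0,0, 0,0,0,0,0,0, 0,0,0,0,0,0, 0,0,0,0,0,0, 0,0,0,0,0,0, 0,0,0,0,0,0]' 40 && python3 -m inch '[0,0,-0.15,0,0,0, 0,0,-0.4,0,0,0, 0,0,-0.7,0,0,0, 0,0,-0.9,0,0,0, 0,0,-0.9,0,0,0]'; python3 plan.py .4815 -.3 .16 .279
```

```text
time: 8.2
position: [0.5755, -0.0087, 0.0897]
tool_rot: [0.554, 0.833, 0.0, 0.0]
ft_force: [-0.5, -1.2, 0.4]
grip_width: 0.0393
grip_force: 0.0
time: 8.62
position: [0.5779, -0.0091, 0.166]
tool_rot: [0.554, 0.833, 0.002, 0.004]
ft_force: [0.6, -0.8, 0.3]
grip_width: 0.0403
grip_force: 0.0
t 8.62 p [ 0.5779 -0.0091  0.166 ] close 0.3966 tz [ 0.008 -0.002 -1.   ] f [ 0.6 -0.8  0.3] w 0.0403
turn [0.005 0.003 0.075] shift old axes [-2.888 -2.516  0.072]
new axes shift [-3.164 -2.16   0.075]
q [-0.21  0.56  1.63  0.    0.94 -0.61]
```

```bash
python3 -m inch '[-0.3,-0.26,0,0,0,0, -0.65,-0.56,0,0,0,0, -0.96,-0.84,0,0,0,0]' 60 && python3 -m inch '[-0.35,-0.3,0,0,0,0, -0.7,-0.6,0,0,0,0, -0.96,-0.84,0,0,0,0]' && python3 -m inch '[-0.35,-0.3,0,0,0,0.04, -0.7,-0.6,0,0,0,0.075, -0.96,-0.84,0,0,0,0.075, -0.96,-0.84,0,0,0,0.075, -0.96,-0.84,0,0,0,0.075, -0.96,-0.84,0,0,0,0.075]'; python3 plan.py .4815 -.3 .1 .279;  python3 - <<'E'
from h import *
im=camera("top"); sc=camera("scene")
regs={}
for n in("top","scene"):
    m=near(n,"mandrel",proj(n,[.575,-.008,.076])[0],25)
    if m is not None: regs[n]=m; p,f=fit(MA,[.575,-.008,.396],.076,{n:m}); print(n,m.sum(),np.round(p,4),round(f,3))
a=cv2.resize(sc[150:270,210:340],(433,400),interpolation=cv2.INTER_CUBIC);b=cv2.resize(sc[190:280,140:230],(360,400),interpolation=cv2.INTER_CUBIC)
save("both",np.hstack([a,b]))
E
```

```text
time: 8.87
position: [0.5425, -0.1061, 0.1617]
tool_rot: [0.553, 0.833, -0.0, 0.0]
ft_force: [-0.1, 0.0, 0.2]
grip_width: 0.0526
grip_force: 0.0
time: 9.12
position: [0.5097, -0.2046, 0.1615]
tool_rot: [0.554, 0.832, -0.0, 0.0]
ft_force: [0.9, -0.6, -0.2]
grip_width: 0.0595
grip_force: 0.0
time: 9.62
position: [0.4778, -0.2983, 0.1613]
tool_rot: [0.602, 0.798, 0.0, -0.001]
ft_force: [-0.1, -0.2, -0.4]
grip_width: 0.0603
grip_force: 0.0
t 9.62 p [ 0.4778 -0.2983  0.1613] close 0.2781 tz [-0.001  0.002 -1.   ] f [-0.1 -0.2 -0.4] w 0.0603
turn [-0.    -0.001 -0.001] shift old axes [-0.034  0.039  0.766]
new axes shift [-0.033  0.038  0.766]
q [-0.76  0.56  1.67  0.    0.92 -1.04]
top 449.0 [ 0.5755 -0.0068  0.3895] 0.239
scene 476.0 [ 0.5743 -0.0047  0.3946] 0.138
```

View pics/both.png

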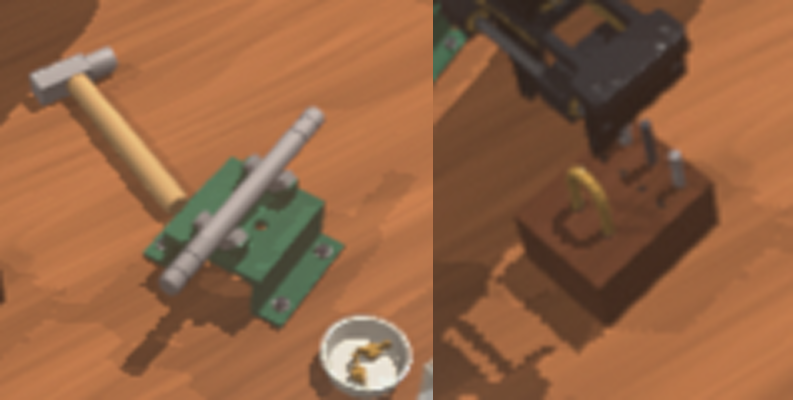

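Bar rests in both Vs, centred (left half). The right half shows the bolt standing in the block at (590,200). I'll refine the bolt position from the first pictures.

Run:
```python
from h import *
for c in("top","scene"):cal(c)
regs={}
for n in("top","scene"):
    im=np.load(n+"0.npy").astype(float); u,v=np.round(proj(n,[.4815,-.3,.069])[0]).astype(int)
    # saturation-like yellow excess: min(R,G)-B weighted against wood
    y=(im[...,1]-im[...,2])-(0.45*(im[...,0]-im[...,2])); k=np.zeros(y.shape);k[v-13:v+14,u-13:u+14]=1
    s=np.clip(y/20,0,1)*k; regs[n]=s
    print(n,u,v);print((s[v-11:v+12,u-11:u+12]*9).astype(int))
for k in (["top","scene"],["top"],["scene"]):
    p,f=fit(UB,[.4815,-.3,.28],.069,{n:regs[n] for n in k}); print("ub",k,np.round(p,4),round(f,3))
```

```text
top 360 193
[[0 0 0 0 0 0 0 0 0 0 0 0 0 0 0 0 0 0 0 0 0 0 0]
 [0 0 0 0 0 0 0 0 0 0 0 0 0 0 0 0 0 0 1 0 0 0 0]
 [0 0 0 0 0 0 0 0 0 0 0 0 0 0 0 0 0 0 0 0 0 0 0]
 [0 0 0 0 0 0 0 0 0 0 0 0 0 0 0 0 0 0 0 0 0 0 0]
 [0 0 0 0 0 0 0 0 0 0 0 0 0 0 0 0 0 0 0 0 0 0 0]
 [0 0 0 0 0 1 0 1 3 6 5 1 0 0 0 0 0 0 0 0 0 0 0]
 [0 0 0 0 0 0 2 5 5 6 7 4 0 0 0 0 0 0 0 0 0 0 0]
 [0 0 0 0 0 0 4 4 4 3 5 6 5 0 0 0 0 0 0 0 0 0 0]
 [0 0 0 0 0 0 0 0 0 0 2 7 6 0 0 0 0 0 0 0 0 0 0]
 [0 0 0 0 0 0 0 0 0 0 0 6 7 2 0 0 0 0 0 0 0 0 0]
 [0 0 0 0 0 0 0 0 0 0 0 3 9 5 0 0 0 0 0 0 0 0 0]
 [0 0 0 0 0 0 0 0 0 0 0 3 8 6 0 0 0 0 0 0 0 0 0]
 [0 0 0 0 0 0 0 0 0 0 0 0 6 7 2 0 0 0 0 0 0 0 0]
 [0 0 0 0 0 0 0 0 0 0 0 0 6 6 3 0 0 0 0 0 0 0 0]
 [0 0 0 0 0 0 0 0 0 0 0 0 6 7 3 0 0 0 0 0 0 0 0]
 [0 0 0 0 0 0 0 0 0 0 6 9 4 4 3 0 0 0 0 0 0 0 0]
 [0 0 0 0 0 0 0 0 0 2 4 4 5 5 0 0 0 0 0 0 0 0 0]
 [0 0 0 0 0 0 0 0 0 0 3 3 0 0 0 0 0 0 0 0 0 0 0]
 [0 0 0 0 0 0 0 0 0 0 0 0 0 0 0 0 0 0 0 0 0 0 0]
 [0 0 0 0 0 0 0 0 0 0 0 0 0 0 0 0 0 0 0 0 0 0 0]
 [0 0 0 0 0 0 0 0 0 0 0 0 0 0 0 0 0 0 0 0 0 0 0]
 [0 0 0 0 0 0 0 0 0 0 0 0 0 0 0 0 0 0 0 0 0 0 0]
 [0 0 0 0 
[... 621 characters left out ...]
4 4 3 0 0 0 0 0 0 0]
 [0 0 0 0 0 0 0 0 2 1 0 0 0 3 4 3 0 0 0 0 0 0 0]
 [0 0 0 0 0 0 0 0 2 2 0 0 0 0 3 3 1 0 0 0 0 0 0]
 [0 0 0 0 0 0 0 0 2 1 0 0 0 0 2 2 2 0 0 0 0 0 0]
 [0 0 0 0 0 0 0 0 0 0 0 0 0 0 0 2 1 0 0 0 0 0 0]
 [0 0 0 0 0 0 0 0 0 0 0 0 0 0 0 2 2 0 0 0 0 0 0]
 [0 0 0 0 0 0 0 0 0 0 0 0 0 0 0 2 2 0 0 0 0 0 0]
 [0 0 0 0 0 0 0 0 0 0 0 0 0 0 0 1 2 1 0 0 0 0 0]
 [0 0 0 0 0 0 0 0 0 0 0 0 0 0 0 0 2 1 0 0 0 0 0]
 [0 0 0 0 0 0 0 0 0 0 0 0 0 0 0 0 1 1 0 0 0 0 0]
 [0 0 0 0 0 0 0 0 0 0 0 0 0 0 0 0 0 0 0 0 0 0 0]
 [0 0 0 0 0 0 0 0 0 0 0 0 0 0 0 0 0 0 0 0 0 0 0]]
ub ['top', 'scene'] [ 0.4814 -0.2997  0.1441] 3.633
ub ['top'] [ 0.4837 -0.2986  0.3439] 1.047
ub ['scene'] [ 0.4812 -0.2959 -0.2043] 2.336
```

```bash
cat >> h.py <<'E'
def yel(n,im,uv,thr,h=13):
    im=im.astype(float); u,v=np.round(uv).astype(int)
    y=(im[...,1]-im[...,2])-(0.45*(im[...,0]-im[...,2])); k=np.zeros(y.shape);k[v-h:v+h+1,u-h:u+h+1]=1
    return np.clip((y-2)/thr,0,1)*k
E
python3 - <<'E'
from h import *
for c in("top","scene"):cal(c)
regs={n:yel(n,np.load(n+"0.npy"),proj(n,[.4815,-.3,.069])[0],6) for n in("top","scene")}
for k in (["top","scene"],["top"],["scene"]):
    p,f=fit(UB,[.4815,-.3,.28],.069,{n:regs[n] for n in k}); print("ub",k,np.round(p,4),round(f,3))
E
```

```text
ub ['top', 'scene'] [ 0.4822 -0.2999  0.2669] 1.5
ub ['top'] [ 0.4828 -0.2997  0.3425] 0.316
ub ['scene'] [ 0.4784 -0.299   0.1062] 1.104
```

```bash
python3 -m inch '[-0.03,0.045,0.3,0,0,0, -0.03,0.045,0.6,0,0,0, -0.03,0.045,0.6,0,0,0, -0.03,0.045,0.6,0,0,0]' && python3 plan.py .482 -.3 .0715 .279
```

```text
time: 10.15
position: [0.482, -0.2988, 0.1129]
tool_rot: [0.601, 0.799, 0.0, -0.002]
ft_force: [-0.8, -0.4, 0.2]
grip_width: 0.0602
grip_force: 0.0
t 10.15 p [ 0.482  -0.2988  0.1129] close 0.2801 tz [-0.003  0.003 -1.   ] f [-0.8 -0.4  0.2] w 0.0602
turn [-0.001 -0.002  0.001] shift old axes [-0.017 -0.003  0.517]
new axes shift [-0.015 -0.004  0.517]
q [-0.75  0.64  1.69  0.    0.82 -1.03]
```

```bash
python3 -m inch '[-0.015,0,0.25,0,0,0, -0.015,0,0.4,0,0,0, -0.015,0,0.5,0,0,0, -0.015,0,0.5,0,0,0, -0.015,0,0.5,0,0,0]' && python3 -m inch '[0,0,0,0,0,0, 0,0,0,0,0,0, 0,0,0,0,0,0, 0,0,0,0,0,0, 0,0,0,0,0,0, 0,0,0,0,0,0, 0,0,0,0,0,0, 0,0,0,0,0,0]' 30 20; python3 plan.py .482 -.3 .0715 .279
```

```text
time: 10.57
position: [0.4828, -0.3013, 0.0739]
tool_rot: [0.602, 0.798, 0.0, -0.0]
ft_force: [0.5, -0.2, 0.4]
grip_width: 0.0598
grip_force: 0.0
time: 11.23
position: [0.483, -0.3018, 0.0741]
tool_rot: [0.602, 0.798, -0.0, 0.0]
ft_force: [-0.6, 0.2, 4.3]
grip_width: 0.0392
grip_force: 20.0
t 11.23 p [ 0.483  -0.3018  0.0741] close 0.2786 tz [ 0.001 -0.001 -1.   ] f [-0.6  0.2  4.3] w 0.0392
turn [ 0.  0. -0.] shift old axes [ 0.024 -0.006  0.033]
new axes shift [ 0.024 -0.006  0.033]
q [-0.75  0.7   1.7  -0.    0.74 -1.03]
```

```bash
python3 -m inch '[0,0,-0.1,0,0,0, 0,0,-0.25,0,0,0, 0,0,-0.45,0,0,0, 0,0,-0.7,0,0,0, 0,0,-0.7,0,0,0]' - 30 && python3 -m inch '[0,0,-0.3,0,0,0, 0,0,-0.6,0,0,0, 0,0,-0.6,0,0,0, 0,0,-0.6,0,0,0]'; python3 plan.py .5755 -.0087 .18 .396
```

```text
time: 11.65
position: [0.4846, -0.303, 0.1337]
tool_rot: [0.602, 0.798, -0.0, 0.004]
ft_force: [0.8, -0.4, -0.7]
grip_width: 0.039
grip_force: 30.0
time: 11.98
position: [0.4834, -0.302, 0.179]
tool_rot: [0.602, 0.798, -0.0, 0.002]
ft_force: [-1.0, -0.2, -0.8]
grip_width: 0.039
grip_force: 30.0
t 11.98 p [ 0.4834 -0.302   0.179 ] close 0.2787 tz [ 0.002 -0.002 -1.   ] f [-1.  -0.2 -0.8] w 0.039
turn [ 0.001  0.002 -0.075] shift old axes [ 3.208  2.116 -0.017]
new axes shift [ 2.938  2.477 -0.012]
q [-0.75  0.54  1.64  0.    0.96 -1.03]
```

```bash
python3 -m inch '[0.25,0.16,0,0,0,0, 0.5,0.33,0,0,0,0, 0.8,0.53,0,0,0,0]' && python3 -m inch '[0.3,0.2,0,0,0,0, 0.6,0.4,0,0,0,0, 0.8,0.53,0,0,0,0]' && python3 -m inch '[0.3,0.2,0,0,0,0, 0.6,0.4,0,0,0,0, 0.8,0.53,0,0,0,0]' && python3 -m inch '[0.3,0.2,0,0,0,-0.04, 0.6,0.4,0,0,0,-0.075, 0.75,0.5,0,0,0,-0.075, 0.8,0.53,0,0,0,-0.075, 0.8,0.53,0,0,0,-0.075, 0.8,0.53,0,0,0,-0.075, 0.8,0.53,0,0,0,-0.075]'; python3 plan.py .5755 -.0087 .18 .396
python3 - <<'E'
from h import *
ims={n:camera(n) for n in("top","scene")}
o=get_obs();p=o["position"]
c0=[p[0],p[1],p[2]-.005]
a=ims["scene"]; u,v=proj("scene",c0)[0].astype(int); print(u,v)
for n in ims: np.save(n+"1.npy",ims[n])
save("held",np.hstack([cv2.resize(a[v-45:v+75,u-50:u+50],(400,480),interpolation=cv2.INTER_CUBIC),cv2.resize(ims["top"][120:216,220:300],(400,480),interpolation=cv2.INTER_CUBIC)]))
E
```

```text
time: 12.23
position: [0.5051, -0.228, 0.1763]
tool_rot: [0.603, 0.798, -0.0, -0.001]
ft_force: [-0.2, 0.3, -0.9]
grip_width: 0.0389
grip_force: 30.0
time: 12.48
position: [0.5282, -0.1521, 0.1761]
tool_rot: [0.602, 0.799, 0.0, -0.002]
ft_force: [-0.6, -0.2, -0.4]
grip_width: 0.0388
grip_force: 30.0
time: 12.73
position: [0.5515, -0.0792, 0.1761]
tool_rot: [0.602, 0.799, -0.0, -0.002]
ft_force: [-0.0, -0.2, -1.9]
grip_width: 0.039
grip_force: 30.0
time: 13.32
position: [0.5748, -0.0098, 0.1772]
tool_rot: [0.554, 0.832, -0.0, -0.001]
ft_force: [-0.3, -0.3, -1.0]
grip_width: 0.0387
grip_force: 30.0
t 13.32 p [ 0.5748 -0.0098  0.1772] close 0.3953 tz [-0.001 -0.    -1.   ] f [-0.3 -0.3 -1. ] w 0.0387
turn [-0.001 -0.    -0.   ] shift old axes [ 0.009  0.013 -0.035]
new axes shift [ 0.009  0.013 -0.035]
q [-0.21  0.55  1.62 -0.    0.97 -0.61]
283 185
```

View pics/held.png

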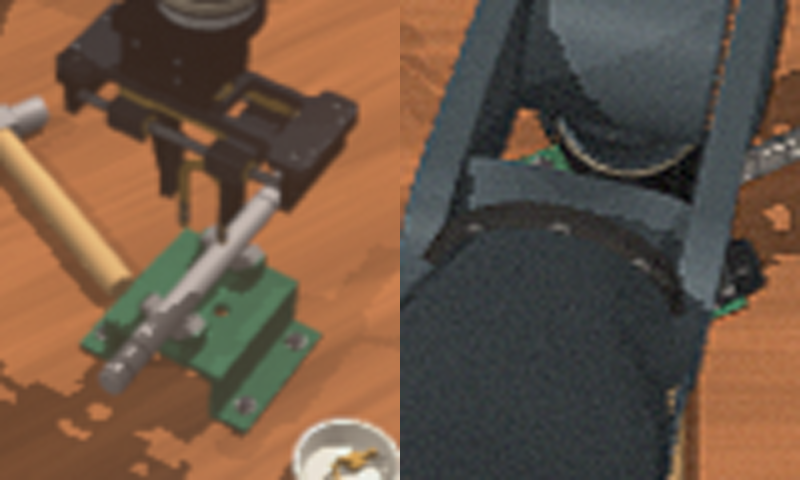

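The bolt hangs straight in the grip; its near leg is at (185,200) in the left half and the other is behind the finger. Next I'll measure the hole midpoint from the first pictures with the same cameras.

Run:
```python
from h import *
for c in("top","scene"):cal(c)
w=.396; X=np.array([-np.sin(w),np.cos(w)]); L=np.array([np.cos(w),np.sin(w)]); C=np.array([.5749,-.0082])
for n in("top","scene"):
    im=np.load(n+"0.npy").astype(float)
    for s in(1,-1):
        h=C+s*.016*L; uv=proj(n,[*h,.05])[0]; u,v=np.round(uv).astype(int)
        pt=im[v-4:v+5,u-4:u+5]; d=pt[...,1]-pt[...,0]; bg=np.median(d); k=np.clip(bg-d-8,0,None) # green plate vs brown hole
        yy,xx=np.mgrid[v-4:v+5,u-4:u+5]; cc=np.array([(k*xx).sum(),(k*yy).sum()])/k.sum()
        P=ray(n,cc,.05)[0][:2]; print(n,s,np.round(uv,1),np.round(cc,2),round(k.sum()),"along,lat err mm",np.round(1e3*np.array([(P-C)@X,(P-C)@L-s*.016]),1))
# held ubolt, scene view
im=np.load("scene1.npy"); p=np.array([.5748,-.0098,.1772])
m=yel("scene",im,proj("scene",[*p[:2],p[2]-.02])[0],6,16)
b=[]
for d in np.arange(-.004,.0061,.001):
    q=p[:2]+d*X; a=[proj("scene",[*(q+s*.016*L),z])[0] for s in(1,-1) for z in(p[2]-.057,p[2]-.02)]; b.append(np.r_[d*1e3,np.ravel(a)])
print(np.round(b[::2],1))
v0=180
print((m[168:204,270:292]*9).astype(int))
```

```text
top 1 [263.3 159.6] [263.2  159.37] 502 along,lat err mm [0.  0.8]
top -1 [267.2 168.8] [266.91 168.62] 529 along,lat err mm [0.6 0.7]
scene 1 [287.5 216.9] [287.6  217.43] 325 along,lat err mm [-1.7  1.4]
scene -1 [278.3 212.3] [278.08 212.85] 356 along,lat err mm [-2.2  0.5]
[[ -4.  286.9 201.8 287.3 192.8 277.4 197.2 277.5 188.2]
 [ -2.  287.3 201.4 287.6 192.3 277.7 196.8 277.9 187.7]
 [  0.  287.7 200.9 288.  191.9 278.1 196.4 278.3 187.3]
 [  2.  288.1 200.5 288.4 191.4 278.5 195.9 278.7 186.9]
 [  4.  288.4 200.1 288.8 191.  278.9 195.5 279.  186.4]
 [  6.  288.8 199.6 289.2 190.6 279.3 195.1 279.4 186. ]]
[[0 0 0 0 0 0 0 0 0 0 0 0 0 0 0 0 0 0 0 0 0 0]
 [0 0 0 0 0 0 0 0 0 0 0 0 0 0 0 0 0 0 0 0 0 0]
 [0 0 0 0 0 0 0 0 0 0 0 0 0 0 0 0 0 0 0 0 0 0]
 [0 0 0 0 0 0 0 0 0 0 0 0 0 0 0 0 0 0 0 0 0 0]
 [0 0 0 0 0 0 0 0 0 0 0 0 0 0 0 0 0 0 0 0 0 0]
 [0 0 0 0 0 0 0 0 0 0 0 0 0 0 0 0 0 0 0 0 0 0]
 [0 0 0 0 0 0 0 0 0 0 0 0 0 0 0 0 0 0 3 0 0 0]
 [0 0 0 0 0 0 0 0 0 0 0 0 0 0 0 0 0 0 0 0 0 0]
 [0 0 0 0 0 0 0 0 0 0 0 0 0 0 0 0 0 0 0 0 0 0]
 [0 0 0 0 0 0 0 0 0 0 0 0 0 0 0 0 0 0 0 0 0 0]
 [0 0 0 0
[... 513 characters left out ...]
 0 0 0 0 0 0 6 4 0 0 0 0 0 0 0 0 0 0 0 0]
 [0 0 0 0 0 0 0 0 0 2 0 0 0 0 0 0 0 0 0 0 0 0]
 [0 0 0 0 0 0 0 0 0 0 0 0 0 0 0 0 0 0 0 0 0 0]
 [0 0 0 0 0 0 0 0 0 0 0 0 0 0 0 0 0 0 0 0 0 0]
 [0 0 0 0 0 0 0 0 0 0 0 0 0 0 0 0 0 0 0 0 0 0]
 [0 0 0 0 0 0 0 0 0 0 0 0 0 0 0 0 0 0 0 0 0 0]
 [0 0 0 0 0 0 0 0 1 0 0 0 0 0 0 0 0 0 0 0 0 0]
 [0 0 0 0 0 0 0 0 0 4 0 0 0 0 0 0 0 0 0 0 0 0]
 [0 0 0 0 0 0 0 0 4 9 9 3 0 0 8 1 0 0 0 0 0 0]
 [0 0 0 0 0 0 0 2 9 9 9 9 9 9 9 0 0 0 0 0 0 0]
 [0 0 0 0 0 0 0 9 9 9 9 9 9 9 0 0 0 0 0 0 0 0]
 [0 0 0 0 0 0 9 9 9 9 9 9 9 5 0 0 0 0 0 0 0 0]
 [0 0 0 0 0 9 9 9 9 9 9 9 9 9 0 0 0 0 0 0 0 0]
 [0 0 0 0 9 9 9 9 9 9 9 9 9 9 0 0 0 0 0 0 0 0]
 [0 0 1 9 9 9 9 9 9 9 9 9 9 5 0 0 0 0 0 0 0 0]]
```

```bash
python3 -m inch '[-0.005,0.015,0.15,0,0,0, -0.005,0.015,0.3,0,0,0, -0.005,0.015,0.38,0,0,0, -0.005,0.015,0.38,0,0,0, -0.005,0.015,0.38,0,0,0, -0.005,0.015,0.38,0,0,0]'; python3 plan.py .5761 -.0098 .112 .397
```

```text
time: 13.92
position: [0.5769, -0.0089, 0.1474]
tool_rot: [0.554, 0.832, 0.0, 0.0]
ft_force: [-0.2, 0.7, -0.4]
grip_width: 0.0388
grip_force: 30.0
t 13.92 p [ 0.5769 -0.0089  0.1474] close 0.3962 tz [ 0. -0. -1.] f [-0.2  0.7 -0.4] w 0.0388
turn [ 0.     0.    -0.001] shift old axes [-0.007 -0.014  0.443]
new axes shift [-0.007 -0.014  0.443]
q [-0.21  0.59  1.64  0.    0.91 -0.61]
```

```bash
python3 -m inch '[-0.007,-0.014,0.0,0,0,0, -0.007,-0.014,0.1,0,0,0, -0.007,-0.014,0.2,0,0,0, -0.007,-0.014,0.3,0,0,0, -0.007,-0.014,0.4,0,0,0, -0.007,-0.014,0.4,0,0,0, -0.007,-0.014,0.4,0,0,0]'; python3 plan.py .5761 -.0098 .100 .397
```

```text
time: 14.5
position: [0.5753, -0.0095, 0.1143]
tool_rot: [0.554, 0.833, -0.0, -0.001]
ft_force: [0.2, 1.5, 0.1]
grip_width: 0.0389
grip_force: 30.0
t 14.5 p [ 0.5753 -0.0095  0.1143] close 0.3965 tz [-0.002  0.    -1.   ] f [0.2 1.5 0.1] w 0.0389
turn [-0.001 -0.001 -0.   ] shift old axes [-0.008  0.008  0.179]
new axes shift [-0.008  0.008  0.179]
q [-0.21  0.64  1.67 -0.    0.84 -0.61]
```

```bash
python3 -m inch '[-0.004,0.008,0.03,0,0,0, -0.004,0.008,0.06,0,0,0, -0.004,0.008,0.09,0,0,0, -0.004,0.008,0.12,0,0,0, -0.004,0.008,0.12,0,0,0]' && python3 -m inch '[0,0,0.03,0,0,0, 0,0,0.06,0,0,0, 0,0,0.06,0,0,0]'; python3 plan.py .5761 -.0098 .079 .397
```

```text
time: 14.92
position: [0.5763, -0.0096, 0.1053]
tool_rot: [0.554, 0.833, -0.0, -0.0]
ft_force: [-0.0, -0.3, -1.2]
grip_width: 0.0387
grip_force: 30.0
time: 15.17
position: [0.5763, -0.0096, 0.1005]
tool_rot: [0.554, 0.833, -0.0, -0.0]
ft_force: [0.0, -0.0, -0.1]
grip_width: 0.0387
grip_force: 30.0
t 15.17 p [ 0.5763 -0.0096  0.1005] close 0.3964 tz [-0.001  0.    -1.   ] f [ 0.  -0.  -0.1] w 0.0387
turn [-0. -0. -0.] shift old axes [-0.001 -0.003  0.269]
new axes shift [-0.001 -0.003  0.269]
q [-0.21  0.66  1.67 -0.    0.81 -0.61]
```

```bash
python3 -m inch '[0,0,0.05,0,0,0, 0,0,0.1,0,0,0, 0,0,0.15,0,0,0, 0,0,0.2,0,0,0, 0,0,0.23,0,0,0, 0,0,0.23,0,0,0, 0,0,0.23,0,0,0]' && python3 -m inch '[0,0,0.02,0,0,0, 0,0,0.02,0,0,0, 0,0,0.02,0,0,0]' && python3 -m inch '[0,0,0.015,0,0,0, 0,0,0.015,0,0,0, 0,0,0.015,0,0,0]'
```

```text
time: 15.75
position: [0.5765, -0.0096, 0.0823]
tool_rot: [0.554, 0.833, -0.0, -0.0]
ft_force: [0.4, 0.3, -1.8]
grip_width: 0.0388
grip_force: 30.0
time: 16.0
position: [0.5766, -0.0097, 0.081]
tool_rot: [0.554, 0.833, 0.0, 0.0]
ft_force: [0.3, -0.3, -0.1]
grip_width: 0.0388
grip_force: 30.0
time: 16.25
position: [0.5766, -0.0096, 0.0797]
tool_rot: [0.554, 0.833, -0.0, -0.0]
ft_force: [-0.3, -0.6, -0.9]
grip_width: 0.0387
grip_force: 30.0
```

```bash
python3 -m inch '[0,0,0.02,0,0,0, 0,0,0.02,0,0,0, 0,0,0.02,0,0,0]' && python3 -m inch '[0,0,0.015,0,0,0, 0,0,0.015,0,0,0, 0,0,0.015,0,0,0]'
```

```text
time: 16.5
position: [0.5768, -0.0097, 0.0791]
tool_rot: [0.554, 0.833, 0.0, 0.0]
ft_force: [-1.8, 0.7, 5.6]
grip_width: 0.0391
grip_force: 30.0
time: 16.75
position: [0.5769, -0.0098, 0.079]
tool_rot: [0.554, 0.833, 0.0, 0.001]
ft_force: [-2.8, 0.1, 12.1]
grip_width: 0.0388
grip_force: 30.0
```

Contact came at TCP 79 mm, exactly where "home" should be. I'll release and retract straight up.

```bash
python3 -m inch '[0,0,-0.02,0,0,0, 0,0,-0.02,0,0,0]' && python3 -m inch '[0,0,0,0,0,0, 0,0,0,0,0,0, 0,0,0,0,0,0, 0,0,0,0,0,0, 0,0,0,0,0,0, 0,0,0,0,0,0]' 58 && python3 -m inch '[0,0,-0.1,0,0,0, 0,0,-0.3,0,0,0, 0,0,-0.6,0,0,0, 0,0,-1,0,0,0, 0,0,-1,0,0,0]' && python3 -m inch '[-0.3,0,-0.2,0,0,0, -0.6,0,-0.4,0,0,0, -1,0,-0.4,0,0,0, -1,0,-0.4,0,0,0]' && python3 -m inch '[-0.3,0,0,0,0,0, -0.6,0,0,0,0,0, -1,0,0,0,0,0, -1,0,0,0,0,0]'
python3 - <<'E'
from h import *
ims={n:camera(n) for n in("top","scene")}
w=.396; L=np.array([np.cos(w),np.sin(w)])
C=[.5753,-.0083]
print({n:np.round(proj(n,[[*C,.074],[*C,.094]]),1).tolist() for n in ims})
regs={n:yel(n,ims[n],proj(n,[*C,.08])[0],6,9) for n in ims}
for k in(["top"],["scene"],["top","scene"]):
    try: p,f=fit(UB[1:-1],[*C,w],.074,{n:regs[n] for n in k}); print(k,np.round(p,4),round(f,2),[regs[n].sum() for n in k])
    except Exception as e: print(e)
save("fin",np.hstack([cv2.resize(ims["scene"][160:270,220:330],(480,480),interpolation=cv2.INTER_CUBIC),cv2.resize(ims["top"][130:210,240:293],(318,480),interpolation=cv2.INTER_CUBIC)]))
E
```

```text
time: 16.92
position: [0.5769, -0.0097, 0.0792]
tool_rot: [0.554, 0.833, 0.0, 0.001]
ft_force: [-0.6, -0.5, 4.8]
grip_width: 0.039
grip_force: 30.0
time: 17.42
position: [0.5765, -0.0096, 0.0782]
tool_rot: [0.554, 0.833, -0.0, -0.0]
ft_force: [-0.4, -0.3, -0.8]
grip_width: 0.0576
grip_force: 0.0
time: 17.83
position: [0.5802, -0.0102, 0.1644]
tool_rot: [0.554, 0.833, 0.002, 0.005]
ft_force: [0.6, 1.1, 0.6]
grip_width: 0.0578
grip_force: 0.0
time: 18.17
position: [0.6114, -0.0889, 0.1926]
tool_rot: [0.555, 0.832, 0.0, 0.005]
ft_force: [0.6, 0.1, 0.5]
grip_width: 0.0579
grip_force: 0.0
time: 18.5
position: [0.6408, -0.1628, 0.1907]
tool_rot: [0.555, 0.832, -0.001, 0.003]
ft_force: [0.8, -0.8, 0.1]
grip_width: 0.0582
grip_force: 0.0
{'top': [[265.2, 162.6], [265.2, 161.4]], 'scene': [[283.1, 209.3], [283.2, 204.7]]}
['top'] [ 0.5782 -0.007   0.3634] 0.86 [np.float64(238.15000000000003)]
['scene'] [ 0.6002 -0.0015 -0.5133] 0.56 [np.float64(73.00833333333333)]
['top', 'scene'] [ 5.960e-01  1.000e-04 -8.193e-01] 1.46 [np.float64(238.15000000000003), np.float64(73.00833333333333)]
```

View pics/fin.png

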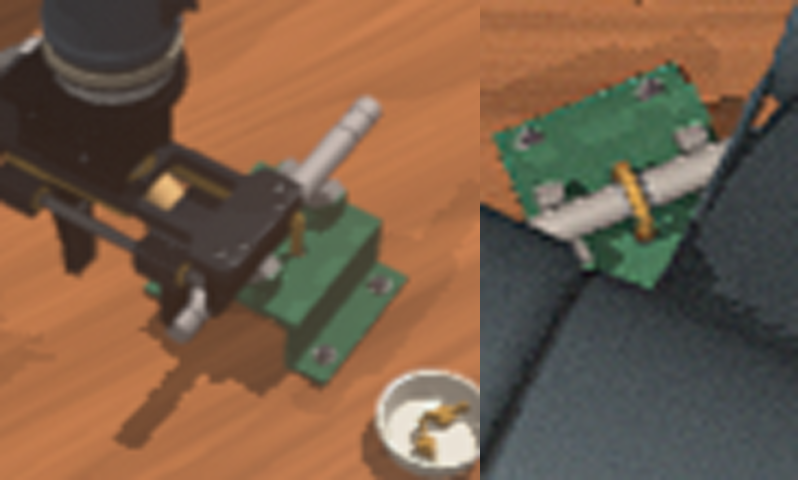

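The picture shows the yellow bend over the bar midway between the Vs (right half, (635,200)), with one leg on each side going into the plate and the bar still in both rests.

```bash
python3 -m inch '[0,0,0,0,0,0, 0,0,0,0,0,0, 0,0,0,0,0,0]' && python3 -c "from rig import hand_in; print(hand_in())"
```

```text
time: 18.85
position: [0.6378, -0.1559, 0.1905]
tool_rot: [0.554, 0.833, -0.0, -0.001]
ft_force: [-0.3, -0.0, 0.8]
grip_width: 0.0579
grip_force: 0.0
the job is handed in; nothing more can be done
None
```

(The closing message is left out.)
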